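# Refit a bench sieve shaker after washing

### The arm

A 6-joint arm with a two-finger parallel gripper is mounted at the origin on a cart in front of the work surface, level with it; the furniture and walls round the work are solid. World frame = base frame: x ahead of the robot, y to its left, z up, the work surface at z = 0. Lengths are in m, angles in rad, forces in N, time in s.
With the tool pointing down it reaches from about 0.35 to 0.775 m from the base axis. Payload 7.3 kg.
Tool frame: the origin (TCP) lies at the very end of the fingers, on their centre line; the grasp point (between the pads) lies grasp_offset behind it (grasp_offset is the distance from the TCP to the grasp point, in m); z points along the fingers, y is the line along which they close (so a half turn about z gives the same grasp; the last joint's range is limited). The gripper opens to 92 mm and grips with 3 to 60 N. Pads are 19 mm wide; open, the fingers measure 130 mm over their backs; the gripper's body (75 mm by 190 mm) begins 47 mm behind the grasp point.
Start: joints at [1.191, 0.342, 1.524, -0, 1.275, -0.146], TCP at [0.122, 0.511, 0.227] pointing down, gripper open.
Joint ranges: [-2.53, 2.53], [-0.77, 2.02], [0.04, 2.7], [-1, 4.14], [0.28, 2.66], [-3.11, 3.11]. Speed limits (rad/s): [2.57, 2.57, 3.14, 3.14, 3.14, 3.14].

### API

Orientations are given as [roll, pitch, yaw] about the fixed x, y, z axes, in that order (R = Rz(yaw) Ry(pitch) Rx(roll)).
In Python, from plant import * gives the robot as it stands. The module is installed in compiled form; this text tells all that it offers.
- The arm moves only by the tool step_arm, never from a script. Its argument "targets" is text: rows parted by semicolons, each of 7 numbers parted by spaces: the turn, a rotation vector about the world's x, y, z each as a share of pi/2 rad, from -1 to 1, then the shift along the world's x, y, z each as a share of 0.8 m, from -1 to 1, then the closure, from 0 (fully open) to 1 (shut). In form: wx wy wz dx dy dz grip; .... A call has 1 to 12 rows; each row shifts and turns the commanded pose from where the row before left it; what a row does not reach is not made up. A row lasts 1/12 s, in which the tool goes at most 41.7 mm and 7.16 degrees, less where a joint would pass 70% of its speed; a pose out of reach is approached as far as the arm can. A call with a number of a shift or a turn outside -1 to 1 is refused whole. A call with a gripper value outside its range is refused whole. The fingers move at their own pace and stop on an object; the grip force is fixed at half the most. Time passes only in rows, so rows that do not move let the fingers close. It gives the time, the measured TCP pose, the force, the opening and the grip force at its end, in the units of the state.
- sense(): the state, without advancing time (a new reading comes with each control period).
- read_camera(name): name is "scene" or "side" or "wrist"; returns (picture, depth): 480x640x3 uint8, red, green, blue; 480x640 float32, m along the optical axis (not along the pixel's ray), 0 where there is no reading.
- get_calibration(name): a dict with "K" (3x3 intrinsics, pixels), "rvec" (rotation vector, rad) and "tvec" (3), from world to camera coordinates, as OpenCV has them. Camera axes: x right, y down, z forward; pixel columns grow to the right and rows downward; lengths in m; the calibration is good to about 2 mm. A picture is of the moment at which its call begins: read the wrist's pose just before it. get_calibration takes no time and is no camera call; for the wrist camera it gives the pose at the moment of the call.
- hand_in(): hands the job in; it is judged then, once.
The state is a dict: "time": time; "joints": joint angles; "qd": joint speeds; "effort": joint torques, N m; "position": TCP position; "orientation": TCP orientation; "wrist_force": force on the tool from outside, world axes, zero at the start; "ft_torque": the same for the moment, N m; "width": finger opening in m; "gripper_force": force on a finger pad.
Only numpy, scipy, OpenCV 4.12 (cv2) and the standard library are available. Lean on these libraries where they do the work, as an engineer would, in place of code of your own. Each camera call takes 0.05 s, during which the arm holds its last target. There are 200 camera calls.

### The job

The sieves are back from washing; set the shaker up for fine powder. Lower the fine sieve (blue) into the shaker's collar with its two lugs through the notches, turn it clockwise as seen from above until it stops so that it is locked, let it go, and then put the dust lid on it. Store the medium (yellow) and coarse (red) sieves upright on the bases of their own colours, before or after, and leave the two sample jars standing where they are.

Things in the scene. Friction and masses are not known exactly. Their poses are not given: they have to be found in the camera images.
- sieve_fine: Fine sieve: loose open steel tube, 54 mm across, 48 tall, blue top rim and foot band, dense wire mesh inside (20 above the foot; open below, bore 48). Two lugs at the foot, 180 deg apart: tips 68 apart, 14 wide, 6 high; white rim ticks above them. Grip round the outside, fingertips over 16 above the foot. Origin: centre of underside; z up, x through the lugs (half turn = same).
- sieve_medium: Medium sieve: loose open steel tube, 54 mm across, 48 tall, yellow top rim and foot band, 4 mm wire mesh inside (20 above the foot; open below, bore 48). Two lugs at the foot, 180 deg apart: tips 68 apart, 14 wide, 6 high; white rim ticks above them. Grip round the outside, fingertips over 16 above the foot. Origin: centre of underside; z up, x through the lugs (half turn = same).
- sieve_coarse: Coarse sieve: loose open steel tube, 54 mm across, 48 tall, red top rim and foot band, 8 mm wire mesh inside (20 above the foot; open below, bore 48). Two lugs at the foot, 180 deg apart: tips 68 apart, 14 wide, 6 high; white rim ticks above them. Grip round the outside, fingertips over 16 above the foot. Origin: centre of underside; z up, x through the lugs (half turn = same).
- dust_lid: Dust lid: loose steel disc 62 mm across; black upright knob 17 across, 14 to 42 above its underside (grip it there, fingertips above 14); below the disc a tapered rubber plug 38 across, 9 deep, that enters a sieve's 48 bore. The disc then rests on the rim, lid origin 39 above the sieve's origin. Origin: centre of the plug's underside; z up. Round.
- shaker: Fixed sieve shaker: grey housing 150x150 mm, 55 high. Centred on top, bayonet collar 94 across: floor 72 above the table, lips 81 to 87 with 59 opening and two notches 21 wide (to 37 from the axis) at shaker yaw +70 and +250 deg. Lugs drop in there, turn freely 70 deg clockwise to stops: sieve x parallel to shaker x, white ticks at red ticks. Origin: underside centre, z up, x back.
- base_blue: Blue storage base, fixed: Blue plastic disc 86 mm across, upper face 6 mm above the table, with a central tapered boss 38 across (29 at its top, 18 above the table) that enters the open foot of a sieve; the sieve then stands on the disc, any yaw. Origin: centre of its underside at table height; z up. Stays empty in this job.
- base_yellow: Yellow storage base, fixed: Yellow plastic disc 86 mm across, upper face 6 mm above the table, with a central tapered boss 38 across (29 at its top, 18 above the table) that enters the open foot of a sieve; the sieve then stands on the disc, any yaw. Origin: centre of its underside at table height; z up.
- base_red: Red storage base, fixed: Red plastic disc 86 mm across, upper face 6 mm above the table, with a central tapered boss 38 across (29 at its top, 18 above the table) that enters the open foot of a sieve; the sieve then stands on the disc, any yaw. Origin: centre of its underside at table height; z up.
- jar_red: Bystander: small glass sample jar with grey tin lid and reddish contents, 46 mm across, 86 mm tall, loose, behind the shaker to the left. Origin: centre of its underside.
- jar_green: Bystander: small glass sample jar with grey tin lid and green contents, 46 mm across, 86 mm tall, loose, behind the shaker to the right. Origin: centre of its underside.

How it is judged:
By the outcome, as a careful person would: the job done as asked, in the order asked, and still so for the second after the job is handed in, with the robot touching nothing.
It also fails if it takes over 128 s, if anything falls off the work surface, if the arm or the gripper's body presses on something with over 40 N, if the wrist force passes 120 N, or if a joint passes its speed limit or range.

## Working session

There is one attempt and no reset: what is moved stays moved. The work goes in short steps, Python scripts to look and compute and a tool call to move; the robot and the scene stay as the last step left them, time stands still between calls to the robot, and variables do not carry over. Pictures are saved under pics/ and viewed, at most 14 in all, crops included, and the job is handed in when it is done.

Besides the shell and the picture viewer there is one more tool, called after ">>>" as name(argument=value, ...) on one line, values as JSON. step_arm: Moves the arm, as the interface text tells. Shift numbers are shares of 0.8 m and turn numbers shares of pi/2 rad, none past 1 either way. Its arguments: {"type":"object","properties":{"targets":{"type":"string"}},"required":["targets"]}

```bash
mkdir -p pics; cat > h.py <<'E'
from plant import *
import numpy as np, cv2
def cam(n):
    c=get_calibration(n); im,d=read_camera(n)
    R=cv2.Rodrigues(np.array(c["rvec"],float))[0]; t=np.array(c["tvec"],float).ravel()
    K=np.array(c["K"]); v,u=np.mgrid[0:480,0:640]
    P=np.stack([(u-K[0,2])/K[0,0]*d,(v-K[1,2])/K[1,1]*d,d],-1)
    W=(P-t)@R   # R^T(P-t)
    W[d==0]=np.nan
    return im,d,W,(K,R,t)
def save(n,im): cv2.imwrite("pics/"+n,im[...,::-1])
E
python3 - <<'E'
from h import *
s=sense();print({k:np.round(v,3).tolist() for k,v in s.items()})
try: print(grasp_offset)
except Exception as e: print(e)
for n in ("scene","side"):
    im,d,W,_=cam(n); save(n+"0.png",im); np.savez(n+"0.npz",im=im,W=W)
    K,R,t=_; print(n,-R.T@t,R[2])
E
```

```text
{'time': 0.0, 'joints': [1.191, 0.343, 1.525, -0.0, 1.275, -0.146], 'qd': [-0.0, 0.0, -0.001, 0.0, 0.0, -0.001], 'effort': [0.001, -43.125, -24.423, 0.072, 0.056, -0.0], 'position': [0.121, 0.51, 0.226], 'orientation': [-3.14, -0.0, 2.908], 'wrist_force': [-0.2, -0.485, -0.909], 'ft_torque': [0.007, 0.012, 0.032], 'gripper_force': 0.0, 'width': 0.092}
0.0188
scene [ 1.13044824 -0.64078233  0.94865412] [-0.45441892  0.50036053 -0.73698221]
side [0.35751488 0.90625587 0.61032476] [ 0.17107474 -0.82984225 -0.53112642]
```

View pics/scene0.png

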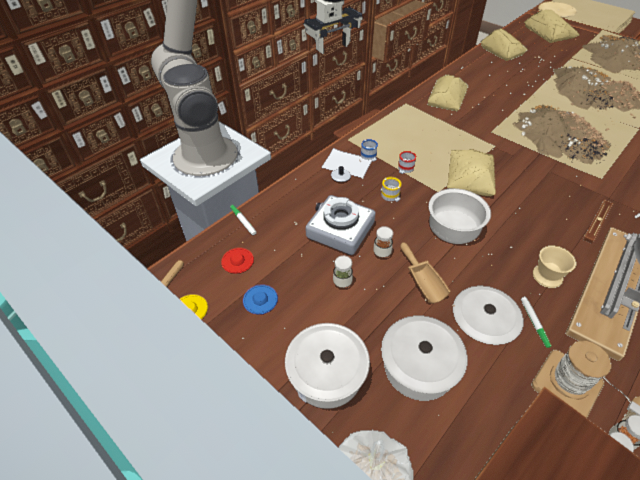

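View pics/side0.png

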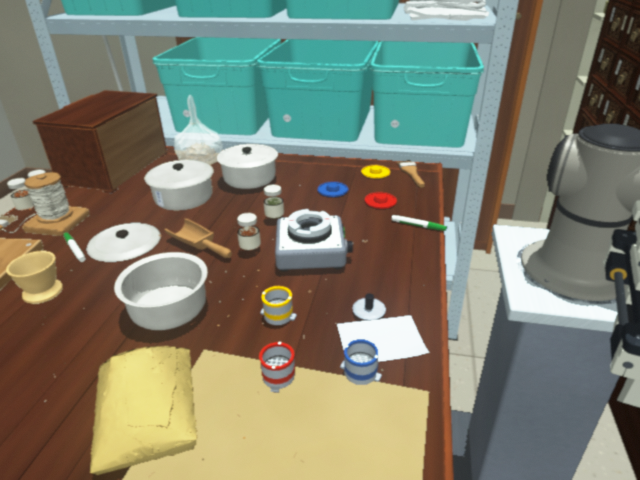

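Scene picture: the sieves are at about (369,150) blue, (407,161) red and (391,188) yellow, the lid at (341,173), the shaker at (341,220), and the bases at (237,260) red, (193,306) yellow and (260,298) blue. The side picture shows the same layout. Next I'll measure them.

```bash
cat > m.py <<'E'
from h import *
boxes={"scene":dict(fine=(355,135,382,164),coarse=(395,147,420,174),medium=(378,173,405,202),lid=(328,162,354,184),shaker=(300,190,380,255),red=(218,245,258,275),yellow=(176,290,210,325),blue=(240,283,280,316),jr=(374,226,396,260),jg=(332,254,355,290)),
"side":dict(fine=(340,338,384,384),coarse=(255,340,300,392),medium=(257,284,297,328),lid=(350,290,390,322),shaker=(270,205,355,275),red=(360,188,402,212),yellow=(356,162,394,182),blue=(314,178,352,198),jr=(235,210,264,252),jg=(262,183,288,220))}
for n in boxes:
    z=np.load(n+"0.npz"); im,W=z["im"],z["W"]
    for k,(a,b,c,d) in boxes[n].items():
        w=W[b:d,a:c].reshape(-1,3); w=w[~np.isnan(w[:,0])]
        print(n,k,"floor z",np.round(np.percentile(w[:,2],[2,50,99]),4),end=" ")
        lo={"lid":.009,"red":.003,"yellow":.003,"blue":.003,"shaker":.075}.get(k,.036 if k[0]!='j' else .075)
        q=w[w[:,2]>lo]
        c,r=cv2.minEnclosingCircle(q[:,:2].astype(np.float32)) if len(q)>3 else ((0,0),0)
        print(len(q),"circle",np.round(c,4),round(r,4),"topz",np.round(np.percentile(q[:,2],95),4) if len(q) else 0)
E
python3 m.py
```

```text
scene fine floor z [-0.0052  0.0007  0.0485] 114 circle [0.4124 0.3612] 0.0305 topz 0.0488
scene coarse floor z [-0.0054  0.0022  0.0485] 128 circle [0.5434 0.3935] 0.0308 topz 0.0486
scene medium floor z [-0.0054  0.0015  0.049 ] 133 circle [0.5821 0.2526] 0.0309 topz 0.0493
scene lid floor z [-0.0046  0.0005  0.041 ] 188 circle [0.4153 0.2108] 0.0321 topz 0.0394
scene shaker floor z [-0.0048  0.0248  0.0873] 511 circle [0.6129 0.0344] 0.0941 topz 0.0879
scene red floor z [-0.0042  0.0026  0.0191] 576 circle [ 0.4293 -0.2295] 0.0615 topz 0.0175
scene yellow floor z [-0.0034  0.0066  0.8416] 794 circle [ 0.7346 -0.5111] 0.3426 topz 0.8413
scene blue floor z [-0.004   0.0037  0.0183] 709 circle [ 0.5696 -0.2682] 0.054 topz 0.0174
scene jr floor z [-0.0043  0.0313  0.0862] 179 circle [0.7048 0.0467] 0.0227 topz 0.0861
scene jg floor z [-0.0045  0.0304  0.0862] 205 circle [ 0.6911 -0.0993] 0.0216 topz 0.0861
side fine floor z [-0.0025  0.0198  0.0486] 485 circle [0.412  0.3655] 0.0289 topz 0.0485
side coarse floor z [-0.0028  0.0118  0.0484] 492 circle [0.5422 0.3971] 0.0286 topz 0.0484
side medium floor z [-0.0033  0.0098  0.0481] 362 circle [0.5816 0.2548] 0.0299 topz 0.0481
side lid floor z [-0.0032  0.001   0.0413] 601 circle [0.4147 0.2196] 0.0318 topz 0.0398
side shaker floor z [-0.0034  0.0396  0.0861] 621 circle [0.5678 0.0409] 0.0493 topz 0.0865
side red floor z [-0.0039 -0.0004  0.0171] 372 circle [ 0.4347 -0.2264] 0.0442 topz 0.0164
side yellow floor z [-0.0042 -0.0005  0.0169] 264 circle [ 0.4665 -0.4067] 0.0475 topz 0.0164
side blue floor z [-0.0039  0.0005  0.0172] 323 circle [ 0.5719 -0.272 ] 0.0452 topz 0.0168
side jr floor z [-0.0034  0.0233  0.0847] 197 circle [0.7053 0.0524] 0.0222 topz 0.0848
side jg floor z [-0.0037  0.0245  0.0849] 149 circle [ 0.6911 -0.094 ] 0.0232 topz 0.085
```

>>> step_arm(targets="0 0 0 0.036 -0.022 0.012 0;0 0 0 0.036 -0.022 0.012 0;0 0 0 0.036 -0.022 0.012 0;0 0 0 0.036 -0.022 0.012 0;0 0 0 0.036 -0.022 0.012 0;0 0 0 0.036 -0.022 0.012 0;0 0 0 0.036 -0.022 0.012 0;0 0 0 0.036 -0.022 0.012 0;0 0 0 0.036 -0.022 0.012 0;0 0 0 0.036 -0.022 0.012 0;0 0 0 0.036 -0.022 0.012 0;0 0 0 0 0 0 0")

```text
time: 1.1
position: [0.4432, 0.3141, 0.3331]
orientation: [3.141, 0.003, 2.903]
wrist_force: [-1.3, 0.3, -0.6]
width: 0.0915
gripper_force: 0.0
```

```bash
python3 - <<'E'
from h import *
s=sense();print(s["position"],s["orientation"],s["joints"])
im,d,W,(K,R,t)=cam("wrist"); save("w1.png",im); np.savez("w1.npz",im=im,W=W)
print(-R.T@t,R[2],R[0],K[0,0])
E
```

```text
[0.44316709 0.31410012 0.33310806] [3.14144525 0.00346468 2.90276801] [ 0.4767426   0.31788294  1.26887235 -0.00216211  1.55212582 -0.8551919 ]
[0.37384517 0.33036257 0.4908243 ] [ 0.25930397 -0.06321358 -0.9637248 ] [2.37026228e-01 9.71503250e-01 5.15114004e-05] 394.7898349352862
```

View pics/w1.png

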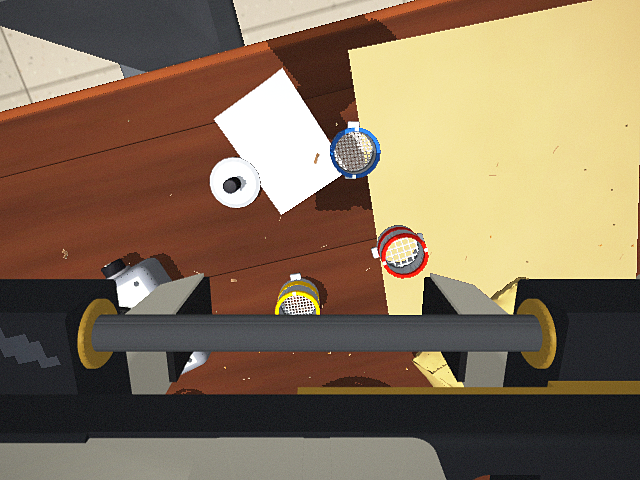

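Wrist view: fine sieve at (355,152) with its lugs up and down in the image, red at (403,252), yellow partly hidden by the gripper at (297,297), lid at (235,183). Next: fit circles to the rims and find the ticks and lugs.

```bash
cat >> h.py <<'E'
from scipy.optimize import least_squares
def fitc(p,r=None):
    f=(lambda x:np.hypot(p[:,0]-x[0],p[:,1]-x[1])-(x[2] if r is None else r))
    m=p.mean(0); o=least_squares(f,[*m,.027],loss="soft_l1",f_scale=.001); return o.x
def sieve(im,W,c0,hue,z0=0.0):
    hsv=cv2.cvtColor(im,cv2.COLOR_RGB2HSV).astype(int); D=np.hypot(W[...,0]-c0[0],W[...,1]-c0[1])
    dh=np.abs((hsv[...,0]-hue+90)%180-90)
    rim=(D<.04)&(W[...,2]>z0+.044)&(W[...,2]<z0+.054)&(dh<12)&(hsv[...,1]>110)
    x=fitc(W[rim][:,:2]); 
    wh=(hsv[...,1]<45)&(hsv[...,2]>190)
    D=np.hypot(W[...,0]-x[0],W[...,1]-x[1])
    out=[]
    for nm,a,b,l,h in(("tick",.021,.030,z0+.044,z0+.054),("lug",.0285,.036,z0-.004,z0+.012)):
        m=wh&(D>a)&(D<b)&(W[...,2]>l)&(W[...,2]<h)
        p=W[m][:,:2]-x[:2]; th=np.arctan2(p[:,1],p[:,0])
        ax=np.degrees(np.angle(np.exp(2j*th).mean())/2) if len(th) else None
        out.append((nm,len(th),ax,np.round(np.abs(np.exp(2j*th).mean()),2) if len(th) else 0))
    print("c",np.round(x,4),"n",rim.sum(),"z",np.round(np.median(W[rim][:,2]),4),out); return x
E
python3 - <<'E'
from h import *
z=np.load("w1.npz");im,W=z["im"],z["W"]
for n,c,h in(("fine",(.412,.364),108),("coarse",(.543,.396),0),("medium",(.582,.254),27)):
    print(n);sieve(im,W,c,h)
    for m in("scene0","side0"):
        q=np.load(m+".npz"); sieve(q["im"],q["W"],c,h)
# lid: disc, knob
D=np.hypot(W[...,0]-.415,W[...,1]-.215)
for a,b in((.008,.02),(.03,.05)):
    p=W[(D<.045)&(W[...,2]>a)&(W[...,2]<b)];print("lid",fitc(p[:,:2]),len(p),np.median(p[:,2]))
def crop(a,b,c,d,k): return cv2.resize(im[b:d,a:c],None,fx=k,fy=k,interpolation=cv2.INTER_CUBIC)
v=np.hstack([crop(310,110,400,200,5),crop(360,215,440,295,5.625) if 0 else cv2.resize(im[205:295,360:440],(400,450),interpolation=cv2.INTER_CUBIC)])
v=cv2.resize(v,(800,424));save("w1c.png",v)
E
```

```text
fine
c [0.4111 0.3648 0.0252] n 518 z 0.0486 [('tick', 29, np.float64(-15.490544316835122), np.float64(1.0)), ('lug', 302, np.float64(-77.56401390330628), np.float64(0.44))]
c [0.4122 0.3598 0.0251] n 42 z 0.0462 [('tick', 2, np.float64(-9.970998613222765), np.float64(0.99)), ('lug', 30, np.float64(-81.82751411204869), np.float64(0.36))]
c [0.4108 0.367  0.0251] n 208 z 0.0469 [('tick', 20, np.float64(-19.7187705603817), np.float64(0.87)), ('lug', 33, np.float64(-13.49864254909488), np.float64(0.97))]
coarse
c [0.5416 0.3962 0.0253] n 534 z 0.0485 [('tick', 25, np.float64(-85.76332845746025), np.float64(0.92)), ('lug', 42, np.float64(-84.4644319816725), np.float64(0.97))]
c [0.5423 0.3925 0.0256] n 52 z 0.0464 [('tick', 1, np.float64(83.61049278488024), np.float64(1.0)), ('lug', 6, np.float64(-85.40329223554258), np.float64(0.98))]
c [0.5417 0.3981 0.0254] n 267 z 0.0468 [('tick', 12, np.float64(-85.37637538281278), np.float64(1.0)), ('lug', 0, None, 0)]
medium
c [0.5815 0.2554 0.0254] n 270 z 0.0487 [('tick', 14, np.float64(-3.713398544834897), np.float64(0.98)), ('lug', 39, np.float64(-5.81970347409101), np.float64(0.96))]
c [0.5824 0.251  0.0257] n 55 z 0.0466 [('tick', 2, np.float64(-4.059845768755467), np.float64(0.99)), ('lug', 7, np.float64(-12.634613932158596), np.float64(0.84))]
c [0.5817 0.2565 0.0255] n 177 z 0.0467 [('tick', 1, np.float64(2.240398342022389), np.float64(1.0)), ('lug', 17, np.float64(-3.737505924877102), np.float64(0.98))]
lid [0.4148222  0.21766068 0.02279747] 1784 0.013819158696743822
lid [0.41434329 0.21934417 0.00621666] 196 0.04183780299279705
```

View pics/w1c.png

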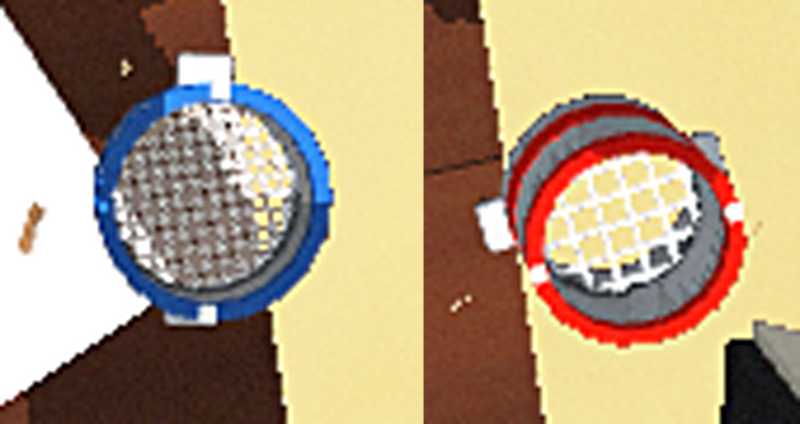

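Ticks agree: fine at about -15°, coarse at about 95°, medium at about -4°. Next I'll look at the shaker from above.

>>> step_arm(targets="0 0 0 0.0245 -0.0453 0 0;0 0 0 0.0245 -0.0453 0 0;0 0 0 0.0245 -0.0453 0 0;0 0 0 0.0245 -0.0453 0 0;0 0 0 0.0245 -0.0453 0 0;0 0 0 0.0245 -0.0453 0 0;0 0 0 0.0245 -0.0453 0 0;0 0 0 0.0245 -0.0453 0 0;0 0 0 0 0 0 0;0 0 0 0 0 0 0")

```text
time: 1.98
position: [0.5952, 0.0262, 0.3309]
orientation: [3.142, -0.003, 2.905]
wrist_force: [-0.1, 0.5, -0.0]
width: 0.0919
gripper_force: 0.0
```

```bash
python3 - <<'E'
from h import *
s=sense();print(s["position"],s["orientation"])
im,d,W,(K,R,t)=cam("wrist"); np.savez("w2.npz",im=im,W=W)
D=np.hypot(W[...,0]-.568,W[...,1]-.041)
m=(W[...,2]>.08)&(W[...,2]<.095)&(D<.06)
v,u=np.nonzero(m);print(u.min(),u.max(),v.min(),v.max(),len(u),np.median(W[m][:,2]))
c,r=cv2.minEnclosingCircle(W[m][:,:2].astype(np.float32));print(c,r)
a,b=max(0,(u.min()+u.max())//2-100),max(0,(v.min()+v.max())//2-75)
save("w2.png",cv2.resize(im[b:b+150,a:a+200],(800,600),interpolation=cv2.INTER_CUBIC));print(a,b)
# housing edges
q=W[(np.abs(W[...,2]-.055)<.004)&(D<.12)][:,:2].astype(np.float32);print(cv2.minAreaRect(q),len(q))
S=np.load("side0.npz")["W"].reshape(-1,3)
q=S[(S[:,1]<-.3)&(S[:,2]>.03)&(S[:,2]<.9)&(S[:,0]>.2)&(S[:,0]<.7)]
for z in (.03,.1,.2,.3,.4,.5,.6): 
    k=q[(q[:,2]>z)&(q[:,2]<z+.1)]; print(z,len(k),k[:,1].max() if len(k) else None)
E
```

```text
[0.59520799 0.02624427 0.33085917] [ 3.14151744e+00 -2.67301185e-03  2.90508170e+00]
277 368 123 216 3735 0.0867992681568334
(0.5682048797607422, 0.03874959424138069) 0.047161299735307693
222 94
((0.5900970101356506, 0.044427238404750824), (0.19127966463565826, 0.14541611075401306), 14.224512100219727) 11570
0.03 4063 -0.6420146087587436
0.1 5378 -0.6301927163858391
0.2 5091 -0.6201383831612068
0.3 4474 -0.6023990131978136
0.4 2462 -0.6502548591444242
0.5 0 None
0.6 0 None
```

View pics/w2.png

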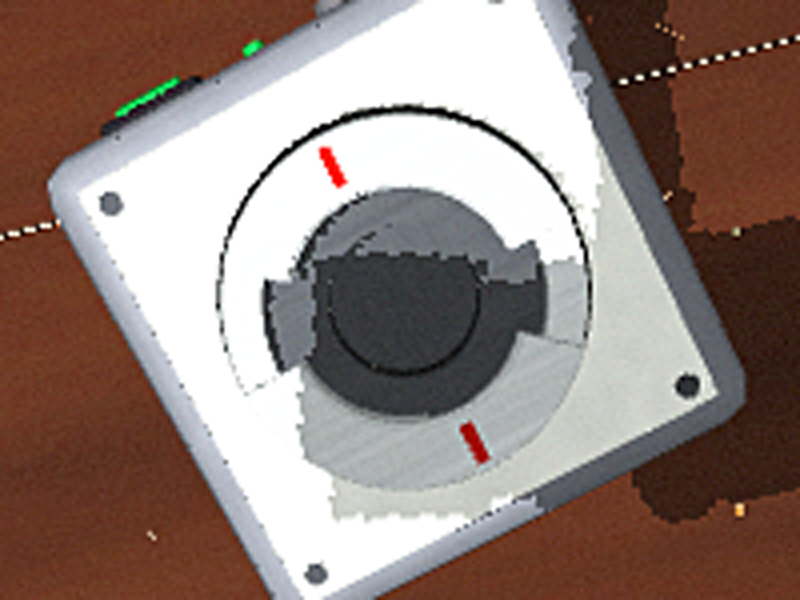

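The crop shows the collar centre at crop (403,297), the red ticks at (332,167) and (475,443), and the notches at left (290,325) and right (525,285). Now I'll compute the angles.

```bash
python3 - <<'E'
from h import *
z=np.load("w2.npz");im,W=z["im"],z["W"]
i=im.astype(int); D=np.hypot(W[...,0]-.568,W[...,1]-.0388)
m=(i[...,0]>120)&(i[...,1]<70)&(i[...,2]<70)&(D<.05)&(D>.025)&(W[...,2]>.08)
p=W[m]; k=p[:,0]>.568; a,b=p[k].mean(0),p[~k].mean(0); print(a,b,(a+b)/2,np.degrees(np.arctan2(*(a-b)[1::-1])))
p=W[(np.abs(W[...,2]-.087)<.003)&(D<.055)][:,:2]
hull=cv2.convexHull(p.astype(np.float32))[:,0]; c=fitc(hull.astype(float)); print("outer",c)
D=np.hypot(W[...,0]-c[0],W[...,1]-c[1]); th=np.degrees(np.arctan2(W[...,1]-c[1],W[...,0]-c[0]))
m=(D<.0355)&(D>.0315)&(W[...,2]<.081); t=th[m]
for s in (0,1):
    q=t[(t>0)==bool(s)]; print(len(q),np.percentile(q,[3,50,97]))
mm=(D>.024)&(D<.04)&(W[...,2]>.085); q=W[mm]; r=np.hypot(q[:,0]-c[0],q[:,1]-c[1]); print("inner r", np.percentile(r,[1,2,5]))
E
```

```text
[0.60563758 0.04827819 0.08747719] [0.53017747 0.0290764  0.08744916] [0.56790753 0.0386773  0.08746317] 14.27664304436409
outer [0.56814073 0.03876903 0.04674678]
85 [-112.41670326  -93.6481186   -75.29439378]
86 [ 64.24223349  82.37102664 100.93360699]
inner r [0.02423164 0.02442805 0.02493468]
```

>>> step_arm(targets="0 0 0 -0.014 -0.05 0 0;0 0 0 -0.014 -0.05 0 0;0 0 0 -0.014 -0.05 0 0;0 0 0 -0.014 -0.05 0 0;0 0 0 -0.014 -0.05 0 0;0 0 0 -0.014 -0.05 0 0;0 0 0 -0.014 -0.05 0 0;0 0 0 -0.014 -0.05 0 0;0 0 0 0 0 0 0;0 0 0 0 0 0 0")

```text
time: 2.87
position: [0.5052, -0.2925, 0.332]
orientation: [3.141, -0.001, 2.906]
wrist_force: [-0.5, 0.2, 0.5]
width: 0.0918
gripper_force: 0.0
```

```bash
python3 - <<'E'
from h import *
s=sense();print(s["position"],s["orientation"])
im,d,W,(K,R,t)=cam("wrist"); np.savez("w3.npz",im=im,W=W); save("w3.png",im)
for n,c in(("red",(.434,-.227)),("yellow",(.4665,-.407))):
    D=np.hypot(W[...,0]-c[0],W[...,1]-c[1])
    hsv=cv2.cvtColor(im,cv2.COLOR_RGB2HSV)
    m=(D<.055)&(W[...,2]>.003)&(W[...,2]<.022)&(hsv[...,1]>150)
    h=cv2.convexHull(W[m][:,:2].astype(np.float32))[:,0].astype(float); print(n,"disc",fitc(h),m.sum())
    q=W[m&(W[...,2]>.0155)]; h=cv2.convexHull(q[:,:2].astype(np.float32))[:,0].astype(float); print("boss",fitc(h),len(q),np.median(q[:,2]))
E
```

```text
[ 0.5052163  -0.29251698  0.33203554] [ 3.14063549e+00 -6.44334358e-04  2.90636381e+00]
red disc [ 0.43460178 -0.2295814   0.04261775] 4304
boss [ 0.43453396 -0.22972908  0.01600075] 623 0.017884094436766515
yellow disc [ 0.46594689 -0.40869148  0.0425057 ] 3827
boss [ 0.46614864 -0.40834945  0.01608121] 549 0.01784814690056582
```

View pics/w3.png

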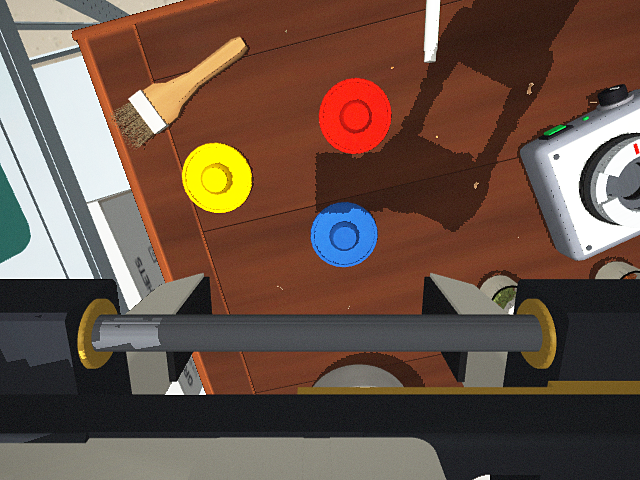

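The picture shows the red base at (355,116), yellow at (217,178) and blue at (344,235). The fits match the given sizes, and the rack is about 0.2 m past the yellow base. Next I'll go to the medium sieve.

>>> step_arm(targets="0 0 0 0.0068 0.0489 -0.006 0;0 0 0 0.0068 0.0489 -0.006 0;0 0 0 0.0068 0.0489 -0.006 0;0 0 0 0.0068 0.0489 -0.006 0;0 0 0 0.0068 0.0489 -0.006 0;0 0 0 0.0068 0.0489 -0.006 0;0 0 0 0.0068 0.0489 -0.006 0;0 0 0 0.0068 0.0489 -0.006 0;0 0 0 0.0068 0.0489 -0.006 0;0 0 0 0.0068 0.0489 -0.006 0;0 0 0 0.0068 0.0489 -0.006 0;0 0 0 0.0068 0.0489 -0.006 0")

```text
time: 3.92
position: [0.5692, 0.1817, 0.2751]
orientation: [3.141, 0.0, 2.912]
wrist_force: [0.9, -0.3, -0.5]
width: 0.092
gripper_force: 0.0
```

>>> step_arm(targets="0 0 0 0.0068 0.0489 -0.03 0;0 0 0 0.0068 0.0489 -0.03 0;0 0 0 0 0 -0.03 0;0 0 0 0 0 0 0;0 0 0 0 0 0 0;0 0 0 0 0 0 0")

```text
time: 4.42
position: [0.5805, 0.2479, 0.2093]
orientation: [3.141, 0.002, 2.909]
wrist_force: [0.4, -0.1, 0.4]
width: 0.0916
gripper_force: 0.0
```

```bash
python3 - <<'E'
from h import *
for i in range(2):
    s=sense();print(s["position"],s["orientation"])
for m in("scene0","side0"):
    W=np.load(m+".npz")["W"].reshape(-1,3)
    for n,c in(("fine",(.411,.365)),("coarse",(.5416,.396)),("medium",(.5815,.2554))):
        D=np.hypot(W[:,0]-c[0],W[:,1]-c[1]); q=W[(D>.04)&(D<.12)&(W[:,2]>.015)]
        print(m,n,len(q)); 
        if len(q): print(np.round(q[::max(1,len(q)//6)],3).tolist())
E
```

```text
[0.58048178 0.24794906 0.20929627] [3.14058728e+00 1.72383068e-03 2.90895983e+00]
[0.58048178 0.24794906 0.20929627] [3.14058728e+00 1.72383068e-03 2.90895983e+00]
scene0 fine 54
[[0.516, 0.405, 0.046], [0.518, 0.39, 0.047], [0.519, 0.402, 0.037], [0.522, 0.375, 0.046], [0.517, 0.402, 0.024], [0.525, 0.374, 0.032]]
scene0 coarse 55
[[0.423, 0.382, 0.048], [0.434, 0.358, 0.048], [0.436, 0.351, 0.044], [0.435, 0.347, 0.037], [0.439, 0.359, 0.029], [0.434, 0.35, 0.024], [0.574, 0.282, 0.043]]
scene0 medium 51
[[0.539, 0.367, 0.048], [0.55, 0.368, 0.045], [0.536, 0.364, 0.032], [0.545, 0.367, 0.031], [0.533, 0.364, 0.018], [0.543, 0.367, 0.018], [0.556, 0.366, 0.017]]
side0 fine 191
[[0.53, 0.375, 0.049], [0.525, 0.382, 0.041], [0.527, 0.378, 0.025], [0.521, 0.409, 0.047], [0.519, 0.407, 0.037], [0.517, 0.404, 0.026], [0.52, 0.411, 0.019]]
side0 coarse 283
[[0.568, 0.279, 0.048], [0.567, 0.279, 0.027], [0.435, 0.362, 0.048], [0.434, 0.377, 0.046], [0.423, 0.389, 0.048], [0.425, 0.389, 0.034], [0.422, 0.39, 0.015]]
side0 medium 3
[[0.55, 0.37, 0.047], [0.546, 0.37, 0.047], [0.543, 0.369, 0.047]]
```

>>> step_arm(targets="0 0 0 0.0013 0.009 -0.02 0;0 0 0 0 0 -0.045 0;0 0 0 0 0 -0.045 0;0 0 0 0 0 -0.045 0;0 0 0 0 0 -0.045 0;0 0 0 0 0 -0.025 0;0 0 0 0 0 -0.01 0;0 0 0 0 0 0 0;0 0 0 0 0 0 0.5;0 0 0 0 0 0 0.7;0 0 0 0 0 0 0.7;0 0 0 0 0 0 0.7")

```text
time: 5.42
position: [0.5827, 0.2547, 0.0213]
orientation: [3.14, 0.003, 2.908]
wrist_force: [0.2, -0.0, 0.5]
width: 0.0694
gripper_force: 0.0
```

>>> step_arm(targets="0 0 0 0 0 0 0.7;0 0 0 0 0 0 0.7;0 0 0 0 0 0 0.7;0 0 0 0 0 0 0.7;0 0 0 0 0 0 0.7")

```text
time: 5.83
position: [0.582, 0.2546, 0.02]
orientation: [3.141, 0.001, 2.908]
wrist_force: [-0.1, 1.4, 5.0]
width: 0.0537
gripper_force: 30.0
```

>>> step_arm(targets="0 0 0 0 0 0.02 0.7;0 0 0 0 0 0.045 0.7;0 0 0 0 0 0.045 0.7;0 0 0 0 0 0.045 0.7;0 0 0 -0.0085 -0.0488 0.01 0.7;0 0 0 -0.0085 -0.0488 0.01 0.7;0 0 0 -0.0085 -0.0488 0.01 0.7;0 0 0 -0.0085 -0.0488 0 0.7;0 0 0 -0.0085 -0.0488 0 0.7;0 0 0 -0.0085 -0.0488 0 0.7;0 0 0 -0.0085 -0.0488 0 0.7;0 0 0 -0.0085 -0.0488 0 0.7")

```text
time: 6.83
position: [0.5262, -0.0596, 0.1669]
orientation: [-3.142, -0.001, 2.908]
wrist_force: [1.3, 0.9, -1.1]
width: 0.0538
gripper_force: 30.0
```

>>> step_arm(targets="0 0 0 -0.0085 -0.0488 0 0.7;0 0 0 -0.0085 -0.0488 0 0.7;0 0 0 -0.0085 -0.0488 0 0.7;0 0 0 -0.0085 -0.0488 0 0.7;0 0 0 -0.0085 -0.0488 0 0.7;0 0 0 -0.0085 -0.0488 0 0.7;0 0 0 -0.0085 -0.0488 -0.02 0.7;0 0 0 -0.0085 -0.0488 -0.02 0.7;0 0 0 -0.0085 -0.0488 -0.02 0.7;0 0 0 0 0 0 0.7;0 0 0 0 0 0 0.7;0 0 0 0 0 0 0.7")

```text
time: 7.83
position: [0.4663, -0.4058, 0.1199]
orientation: [3.14, -0.001, 2.907]
wrist_force: [0.0, 0.9, -1.4]
width: 0.0538
gripper_force: 30.0
```

```bash
python3 - <<'E'
from h import *
s=sense();print(s["position"],s["orientation"],s["width"],s["wrist_force"])
im,d,W,(K,R,t)=cam("wrist"); np.savez("w4.npz",im=im,W=W); save("w4.png",im)
im,d,W,_=cam("side");np.savez("s4.npz",im=im,W=W)
E
```

```text
[ 0.4662673  -0.40579033  0.11992399] [ 3.14011408e+00 -1.49263076e-03  2.90718573e+00] 0.05379766629600463 [ 0.02684187  0.94091152 -1.37224917]
```

View pics/w4.png

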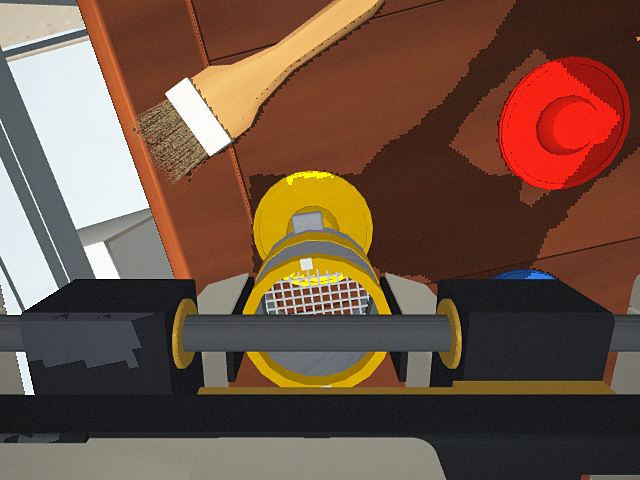

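The medium sieve is held upright, its rim centred at about (316,325), with the yellow base under it at (313,225). Next I'll measure the rim position in the hand.

```bash
cat >> h.py <<'E'
def held(im,W,tcp,hue):
    hsv=cv2.cvtColor(im,cv2.COLOR_RGB2HSV).astype(int); D=np.hypot(W[...,0]-tcp[0],W[...,1]-tcp[1])
    dh=np.abs((hsv[...,0]-hue+90)%180-90)
    m=(D<.04)&(dh<12)&(hsv[...,1]>110)&(W[...,2]>tcp[2]+.02)&(W[...,2]<tcp[2]+.04)
    z=np.median(W[m][:,2]); m&=abs(W[...,2]-z)<.003; x=fitc(W[m][:,:2])
    wh=(hsv[...,1]<45)&(hsv[...,2]>150)&(np.abs(W[...,2]-z)<.004); D=np.hypot(W[...,0]-x[0],W[...,1]-x[1])
    p=W[wh&(D>.0215)&(D<.03)][:,:2]-x[:2]; e=np.exp(2j*np.arctan2(p[:,1],p[:,0])).mean() if len(p) else 0
    print("held rim",np.round(x,4),"z",round(z,4),"n",m.sum(),"off",np.round(x[:2]-tcp[:2],4),"tick yaw",np.degrees(np.angle(e)/2),len(p),abs(e))
E
python3 - <<'E'
from h import *
z=np.load("w4.npz"); held(z["im"],z["W"],sense()["position"],27)
z=np.load("s4.npz"); held(z["im"],z["W"],sense()["position"],27)
E
```

```text
held rim [ 0.4653 -0.4062  0.025 ] z 0.1482 n 4082 off [-0.0018 -0.001 ] tick yaw -5.066920312131574 135 0.9958697264611778
held rim [ 0.4679 -0.4034  0.0256] z 0.1457 n 29 off [0.0007 0.0018] tick yaw 12.545219905453674 4 0.9822919403466794
```

>>> step_arm(targets="0 0 0 0.001 -0.003 -0.03 0.7;0 0 0 0 0 -0.04 0.7;0 0 0 0 0 -0.03 0.7;0 0 0 0 0 -0.01 0.7;0 0 0 0 0 -0.0065 0.7;0 0 0 0 0 0 0.7;0 0 0 0 0 0 0.7")

```text
time: 8.52
position: [0.4684, -0.4091, 0.0291]
orientation: [-3.14, 0.002, 2.909]
wrist_force: [0.5, -0.8, -1.0]
width: 0.0538
gripper_force: 30.0
```

>>> step_arm(targets="0 0 0 0 0 -0.003 0.7;0 0 0 0 0 0 0.7")

```text
time: 8.68
position: [0.468, -0.4092, 0.0262]
orientation: [-3.14, 0.002, 2.908]
wrist_force: [-0.8, 0.1, -1.9]
width: 0.0535
gripper_force: 30.0
```

>>> step_arm(targets="0 0 0 0 0 0 0.3;0 0 0 0 0 0 0;0 0 0 0 0 0 0;0 0 0 0 0 0 0;0 0 0 0 0 0 0;0 0 0 0 0 0.03 0;0 0 0 0 0 0.045 0;0 0 0 0 0 0.045 0;0 0 0 0 0 0.045 0;0 0 0 0 0 0.045 0;0 0 0 0 0 0 0")

```text
time: 9.6
position: [0.4698, -0.4113, 0.2016]
orientation: [-3.134, 0.012, 2.908]
wrist_force: [0.1, -1.0, 0.7]
width: 0.0917
gripper_force: 0.0
```

```bash
python3 - <<'E'
from h import *
s=sense();print(s["position"],s["width"])
for n in("side","wrist"):
    im,d,W,_=cam(n); sieve(im,W,(.467,-.408),27,.006)
E
```

```text
[ 0.46983717 -0.41133423  0.20159178] 0.09173603692470464
c [ 0.4675 -0.4077  0.0245] n 51 z 0.0517 [('tick', 0, None, 0), ('lug', 0, None, 0)]
c [ 0.4675 -0.4097  0.0252] n 1144 z 0.0545 [('tick', 46, np.float64(-5.402457430187289), np.float64(1.0)), ('lug', 0, None, 0)]
```

Medium is seated: rim at z 0.0545 and centred. Next is coarse.

>>> step_arm(targets="0 0 0 0.0045 0.0505 0 0;0 0 0 0.0045 0.0505 0 0;0 0 0 0.0045 0.0505 0 0;0 0 0 0.0045 0.0505 0 0;0 0 0 0.0045 0.0505 0 0;0 0 0 0.0045 0.0505 0 0;0 0 0 0.0045 0.0505 0 0;0 0 0 0.0045 0.0505 0 0;0 0 0 0.0045 0.0505 0 0;0 0 0 0.0045 0.0505 0 0;0 0 0 0.0045 0.0505 0 0;0 0 0 0.0045 0.0505 0 0")

```text
time: 10.7
position: [0.5094, 0.078, 0.1914]
orientation: [-3.141, -0.003, 2.908]
wrist_force: [0.1, -0.4, 1.0]
width: 0.092
gripper_force: 0.0
```

>>> step_arm(targets="0 0 0 0.0045 0.0505 0 0;0 0 0 0.0045 0.0505 0 0;0 0 0 0.0045 0.0505 0 0;0 0 0 0.0045 0.0505 0 0;0 0 0 0.0045 0.0505 0 0;0 0 0 0.0045 0.0505 0 0;0 0 0 0.0045 0.0505 0 0;0 0 0 0.0045 0.0505 0 0;0 0 0 0 0 -0.04 0;0 0 0 0 0 -0.04 0;0 0 0 0 0 0 0;0 0 0 0 0 0 0")

```text
time: 11.7
position: [0.5377, 0.3982, 0.1258]
orientation: [-3.136, -0.005, 2.908]
wrist_force: [-0.0, 0.3, 0.3]
width: 0.0919
gripper_force: 0.0
```

>>> step_arm(targets="0 0 0 0.006 -0.003 -0.03 0;0 0 0 0 0 -0.045 0;0 0 0 0 0 -0.04 0;0 0 0 0 0 -0.016 0;0 0 0 0 0 0 0;0 0 0 0 0 0 0.5;0 0 0 0 0 0 0.7;0 0 0 0 0 0 0.7;0 0 0 0 0 0 0.7;0 0 0 0 0 0 0.7;0 0 0 0 0 0 0.7;0 0 0 0 0 0 0.7")

```text
time: 12.7
position: [0.5445, 0.397, 0.025]
orientation: [3.141, 0.001, 2.908]
wrist_force: [-0.5, 0.3, 3.4]
width: 0.054
gripper_force: 30.0
```

>>> step_arm(targets="0 0 0 0 0 0 0.7;0 0 0 0 0 0 0.7")

```text
time: 12.87
position: [0.5445, 0.397, 0.025]
orientation: [3.141, 0.001, 2.908]
wrist_force: [-0.8, -1.2, 6.6]
width: 0.0545
gripper_force: 30.0
```

>>> step_arm(targets="0 0 0 0 0 0.02 0.7;0 0 0 0 0 0.045 0.7;0 0 0 0 0 0.045 0.7;0 0 0 0 0 0.045 0.7;0 0 0 -0.0086 -0.049 0.01 0.7;0 0 0 -0.0086 -0.049 0.01 0.7;0 0 0 -0.0086 -0.049 0.01 0.7;0 0 0 -0.0086 -0.049 0 0.7;0 0 0 -0.0086 -0.049 0 0.7;0 0 0 -0.0086 -0.049 0 0.7;0 0 0 -0.0086 -0.049 0 0.7;0 0 0 -0.0086 -0.049 0 0.7")

```text
time: 13.87
position: [0.4882, 0.0816, 0.1719]
orientation: [-3.142, -0.001, 2.908]
wrist_force: [0.3, 0.2, -1.1]
width: 0.0535
gripper_force: 30.0
```

>>> step_arm(targets="0 0 0 -0.0086 -0.049 0 0.7;0 0 0 -0.0086 -0.049 0 0.7;0 0 0 -0.0086 -0.049 0 0.7;0 0 0 -0.0086 -0.049 0 0.7;0 0 0 -0.0086 -0.049 0 0.7;0 0 0 -0.0086 -0.049 0 0.7;0 0 0 -0.0086 -0.049 0 0.7;0 0 0 -0.0086 -0.049 0 0.7;0 0 0 0 0 -0.04 0.7;0 0 0 0 0 -0.02 0.7;0 0 0 0 0 0 0.7;0 0 0 0 0 0 0.7")

```text
time: 14.87
position: [0.4336, -0.23, 0.1236]
orientation: [3.14, -0.002, 2.908]
wrist_force: [-0.1, 0.4, -0.7]
width: 0.0542
gripper_force: 30.0
```

```bash
python3 - <<'E'
from h import *
s=sense();print(s["position"],s["orientation"],s["width"])
im,d,W,_=cam("wrist"); held(im,W,s["position"],0)
E
```

```text
[ 0.43356987 -0.22999628  0.12360093] [ 3.14039127e+00 -2.45858078e-03  2.90756293e+00] 0.05420938841131176
held rim [ 0.4306 -0.2299  0.0252] z 0.1471 n 3993 off [-0.003  0.   ] tick yaw -86.17705181141612 113 0.961555846683426
```

>>> step_arm(targets="0 0 0 0.005 0 -0.03 0.7;0 0 0 0 0 -0.04 0.7;0 0 0 0 0 -0.03 0.7;0 0 0 0 0 -0.01 0.7;0 0 0 0 0 -0.005 0.7;0 0 0 0 0 0 0.7;0 0 0 0 0 0 0.7")

```text
time: 15.5
position: [0.4393, -0.2309, 0.0338]
orientation: [-3.141, 0.003, 2.908]
wrist_force: [-0.8, -0.7, -1.2]
width: 0.0541
gripper_force: 30.0
```

>>> step_arm(targets="0 0 0 -0.001 0 -0.0035 0.7;0 0 0 0 0 0 0.7;0 0 0 0 0 0 0.3;0 0 0 0 0 0 0;0 0 0 0 0 0 0;0 0 0 0 0 0 0;0 0 0 0 0 0 0;0 0 0 0 0 0.03 0;0 0 0 0 0 0.045 0;0 0 0 0 0 0.045 0;0 0 0 0 0 0.045 0;0 0 0 0 0 0.045 0")

```text
time: 16.5
position: [0.4369, -0.23, 0.1991]
orientation: [3.141, -0.001, 2.908]
wrist_force: [1.1, -1.4, -0.8]
width: 0.0917
gripper_force: 0.0
```

```bash
python3 - <<'E'
from h import *
s=sense();print(s["position"],s["width"])
for n in("side","wrist"):
    im,d,W,_=cam(n); sieve(im,W,(.434,-.23),0,.006)
E
```

```text
[ 0.43689698 -0.23001124  0.19908411] 0.0917009831437704
c [ 0.4356 -0.2283  0.0252] n 68 z 0.0527 [('tick', 0, None, 0), ('lug', 0, None, 0)]
c [ 0.436  -0.2312  0.0252] n 1078 z 0.0546 [('tick', 43, np.float64(-85.89568835490229), np.float64(0.95)), ('lug', 97, np.float64(-85.94239260813517), np.float64(0.97))]
```

>>> step_arm(targets="0 0 0 -0.002 0.0496 0 0;0 0 0 -0.002 0.0496 0 0;0 0 0 -0.002 0.0496 0 0;0 0 0 -0.002 0.0496 0 0;0 0 0 -0.002 0.0496 0 0;0 0 0 -0.002 0.0496 0 0;0 0 0 -0.002 0.0496 0 0;0 0 0 -0.002 0.0496 0 0;0 0 0 -0.002 0.0496 0 0;0 0 0 -0.002 0.0496 0 0;0 0 0 -0.002 0.0496 0 0;0 0 0 -0.002 0.0496 0 0")

```text
time: 17.6
position: [0.4173, 0.2477, 0.1968]
orientation: [-3.141, -0.001, 2.908]
wrist_force: [1.1, -1.7, -0.1]
width: 0.0918
gripper_force: 0.0
```

>>> step_arm(targets="0 0 0 -0.002 0.0496 0 0;0 0 0 -0.002 0.0496 0 0;0 0 0 -0.002 0.0496 0 0;0 0 0 0 0 -0.04 0;0 0 0 0 0 -0.04 0;0 0 0 0 0 0 0;0 0 0 0 0 0 0;0 0 0 0 0 0 0")

```text
time: 18.27
position: [0.414, 0.3649, 0.1345]
orientation: [3.141, 0.001, 2.907]
wrist_force: [0.4, -0.5, 0.2]
width: 0.0918
gripper_force: 0.0
```

>>> step_arm(targets="0 0 0 -0.0015 0 -0.03 0;0 0 0 0 0 -0.045 0;0 0 0 0 0 -0.045 0;0 0 0 0 0 -0.02 0;0 0 0 0 0 0 0;0 0 0 0 0 0 0.5;0 0 0 0 0 0 0.7;0 0 0 0 0 0 0.7;0 0 0 0 0 0 0.7;0 0 0 0 0 0 0.7;0 0 0 0 0 0 0.7;0 0 0 0 0 0 0.7")

```text
time: 19.27
position: [0.4125, 0.3651, 0.0222]
orientation: [3.141, 0.001, 2.908]
wrist_force: [-0.9, -0.3, 3.7]
width: 0.0537
gripper_force: 30.0
```

>>> step_arm(targets="0 0 0 0 0 0 0.7;0 0 0 0 0 0 0.7")

```text
time: 19.43
position: [0.4125, 0.3651, 0.0221]
orientation: [3.141, 0.001, 2.908]
wrist_force: [-1.7, 0.0, 5.3]
width: 0.054
gripper_force: 30.0
```

>>> step_arm(targets="0 0 0 0 0 0.02 0.7;0 0 0 0 0 0.045 0.7;0 0 0 0 0 0.045 0.7;0 0 0 0 0 0.045 0.7;0 0 -0.069 0.0217 -0.0453 0.01 0.7;0 0 -0.069 0.0217 -0.0453 0.01 0.7;0 0 -0.069 0.0217 -0.0453 0.01 0.7;0 0 -0.069 0.0217 -0.0453 0 0.7;0 0 -0.069 0.0217 -0.0453 0 0.7;0 0 -0.069 0.0217 -0.0453 0 0.7;0 0 -0.069 0.0217 -0.0453 0 0.7;0 0 -0.069 0.0217 -0.0453 0 0.7")

```text
time: 20.43
position: [0.5512, 0.073, 0.1691]
orientation: [-3.141, -0.0, 2.035]
wrist_force: [1.2, 0.7, -1.8]
width: 0.0544
gripper_force: 30.0
```

>>> step_arm(targets="0 0 -0.069 0.0217 -0.0453 0 0.7;0 0 -0.069 0 0 0 0.7;0 0 -0.069 0 0 0 0.7;0 0 -0.069 0 0 0 0.7;0 0 -0.069 0 0 0 0.7;0 0 0 0 0 0 0.7;0 0 0 0 0 0 0.7;0 0 0 0 0 0 0.7")

```text
time: 21.1
position: [0.5682, 0.0388, 0.1692]
orientation: [-3.141, 0.0, 1.502]
wrist_force: [0.8, -0.4, -1.3]
width: 0.0538
gripper_force: 30.0
```

```bash
python3 - <<'E'
from h import *
s=sense();print(s["position"],s["orientation"],s["joints"],s["width"])
im,d,W,_=cam("wrist"); held(im,W,s["position"],108); save("w5.png",im)
np.savez("w5.npz",im=im,W=W)
im,d,W,_=cam("side"); held(im,W,s["position"],108)
E
```

```text
[0.56822015 0.0387782  0.16921637] [-3.14109428e+00  3.65268233e-05  1.50202960e+00] [-6.63892104e-02  4.72855633e-01  1.48473513e+00 -3.81532972e-05
  1.18450035e+00  2.39190683e-03] 0.053826694091240405
held rim [0.5682 0.0403 0.0252] z 0.1954 n 4121 off [0.     0.0016] tick yaw 83.5767345994869 213 0.983131855812678
held rim [0.5677 0.0418 0.0253] z 0.1929 n 115 off [-0.0005  0.003 ] tick yaw 0.0 0 0
```

View pics/w5.png

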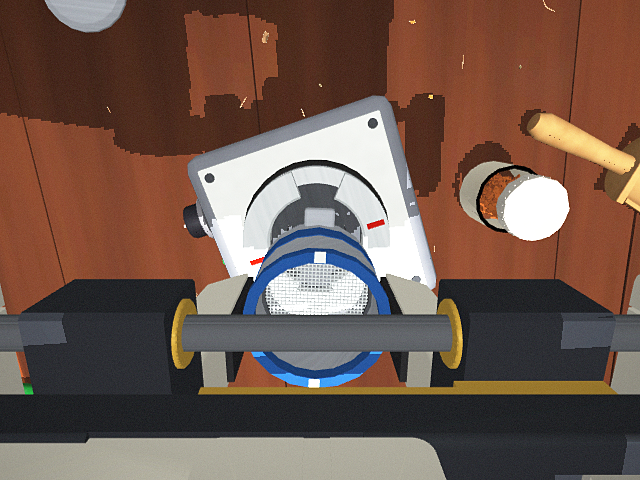

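The fine sieve is held with its tick at (320,257). The front lug, at (320,215), lines up with the notch gap at (320,195). Next I'll measure the collar in the same view so the two positions are relative.

```bash
python3 - <<'E'
from h import *
z=np.load("w5.npz");im,W=z["im"],z["W"]
D=np.hypot(W[...,0]-.568,W[...,1]-.0388)
i=im.astype(int)
m=(np.abs(W[...,2]-.087)<.003)&(D<.055); p=W[m][:,:2]; print(len(p))
# outer boundary: max radius per angle bin
th=np.degrees(np.arctan2(p[:,1]-.0388,p[:,0]-.568)); r=np.hypot(p[:,0]-.568,p[:,1]-.0388)
B=np.array([p[(th>=a)&(th<a+4)][np.argmax(r[(th>=a)&(th<a+4)])] for a in range(-180,180,4) if ((th>=a)&(th<a+4)).sum()>8])
B=B[np.hypot(B[:,0]-.568,B[:,1]-.0388)>.043]
print(len(B),fitc(B),fitc(B,.047)[:2], B[:,1].min())
m=(i[...,0]>100)&(i[...,1]<60)&(i[...,2]<60)&(D<.05)&(D>.025)&(W[...,2]>.08)&(W[...,2]<.095)
q=W[m];k=q[:,0]>.568;a,b=q[k].mean(0),q[~k].mean(0);print(k.sum(),(~k).sum(),a,b,(a+b)/2,np.degrees(np.arctan2(*(a-b)[1::-1])))
E
```

```text
5700
65 [0.56788303 0.0391403  0.04671653] [0.56787603 0.03904004] -0.005775568127082353
81 49 [0.60564268 0.04845319 0.08737155] [0.52906465 0.02945268 0.08752019] [0.56735367 0.03895293 0.08744587] 13.934793255019025
```

>>> step_arm(targets="0 0 0.008 -0.0004 -0.0015 -0.03 0.7;0 0 0 0 0 -0.03 0.7;0 0 0 0 0 -0.01 0.7;0 0 0 0 0 0 0.7;0 0 0 0 0 0 0.7")

```text
time: 21.62
position: [0.5683, 0.0375, 0.1138]
orientation: [-3.142, -0.0, 1.512]
wrist_force: [-0.3, -0.2, -1.0]
width: 0.0539
gripper_force: 30.0
```

>>> step_arm(targets="0 0 0 0 0 -0.006 0.7;0 0 0 0 0 -0.006 0.7;0 0 0 0 0 0 0.7;0 0 0 0 0 0 0.7")

```text
time: 21.95
position: [0.5681, 0.0375, 0.1041]
orientation: [3.141, 0.0, 1.511]
wrist_force: [0.6, -0.0, -1.8]
width: 0.0539
gripper_force: 30.0
```

>>> step_arm(targets="0 0 0 0 0 -0.005 0.7;0 0 0 0 0 -0.004 0.7;0 0 0 0 0 0 0.7;0 0 0 0 0 0 0.7")

```text
time: 22.28
position: [0.5679, 0.0375, 0.0964]
orientation: [-3.141, 0.0, 1.511]
wrist_force: [0.7, -0.2, -1.2]
width: 0.0542
gripper_force: 30.0
```

>>> step_arm(targets="0 0 0 0 0 -0.002 0.7;0 0 0 0 0 -0.0012 0.7;0 0 0 0 0 0 0.7;0 0 0 0 0 0 0.7")

```text
time: 22.62
position: [0.5682, 0.0375, 0.0942]
orientation: [3.141, -0.0, 1.511]
wrist_force: [0.4, -0.4, -1.1]
width: 0.0544
gripper_force: 30.0
```

>>> step_arm(targets="0 0 -0.06 0 0 0 0.7;0 0 -0.06 0 0 0 0.7;0 0 -0.06 0 0 0 0.7;0 0 -0.06 0 0 0 0.7;0 0 -0.06 0 0 0 0.7;0 0 -0.06 0 0 0 0.7;0 0 -0.06 0 0 0 0.7;0 0 -0.06 0 0 0 0.7;0 0 -0.06 0 0 0 0.7;0 0 -0.06 0 0 0 0.7;0 0 -0.06 0 0 0 0.7;0 0 0 0 0 0 0.7")

```text
time: 23.62
position: [0.5682, 0.0374, 0.0942]
orientation: [3.141, -0.0, 0.471]
wrist_force: [-0.6, -0.0, -0.2]
width: 0.054
gripper_force: 30.0
```

```bash
python3 - <<'E'
from h import *
s=sense();print(s["position"],s["orientation"],s["ft_torque"],s["wrist_force"])
im,d,W,_=cam("wrist"); held(im,W,s["position"],108); save("w6.png",im)
E
```

```text
[0.5681769  0.03743301 0.09419838] [ 3.14132937e+00 -1.53224754e-04  4.71308668e-01] [-0.21158825  0.19992422 -0.02955408] [-0.59362171 -0.03269593 -0.21648047]
held rim [0.5699 0.0379 0.0252] z 0.1203 n 4097 off [0.0017 0.0004] tick yaw 27.17541196812223 228 0.8646761608520515
```

View pics/w6.png

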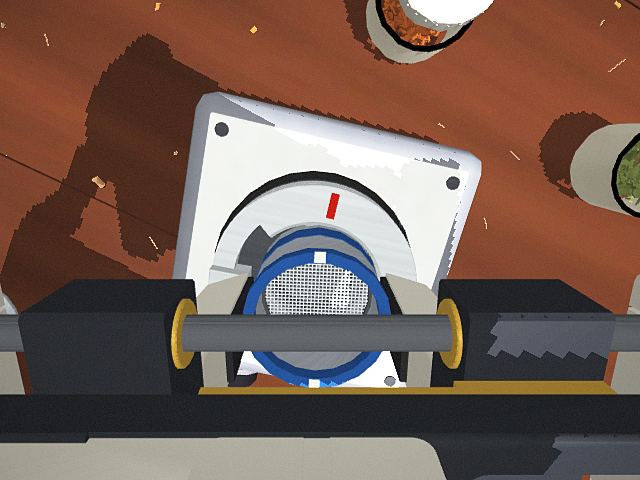

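The sieve is down at floor height (bottom 0.0723) with its lugs under the lips; about 10° of turn remains. I'll go on to the stop in small steps.

>>> step_arm(targets="0 0 -0.05 0 0 0 0.7;0 0 -0.05 0 0 0 0.7;0 0 0 0 0 0 0.7")

```text
time: 23.92
position: [0.5681, 0.0377, 0.0942]
orientation: [-3.141, -0.0, 0.318]
wrist_force: [-0.6, 0.6, -0.8]
width: 0.0539
gripper_force: 30.0
```

```bash
python3 -c "
from h import *
s=sense();print(s['orientation'],s['ft_torque'],s['wrist_force'])"
```

```text
[-3.14145129e+00 -1.72470221e-04  3.17746100e-01] [-0.03911727  0.16799121 -0.02593201] [-0.56074117  0.58849174 -0.79397916]
```

>>> step_arm(targets="0 0 -0.02 0 0 0 0.7;0 0 0 0 0 0 0.7")

```text
time: 24.08
position: [0.5681, 0.0381, 0.0942]
orientation: [-3.141, -0.0, 0.289]
wrist_force: [0.1, 3.7, 1.5]
width: 0.054
gripper_force: 30.0
```

```bash
python3 -c "
from h import *
s=sense();print(s['orientation'],s['ft_torque'],s['wrist_force'])"
```

```text
[-3.14091120e+00 -4.26940544e-04  2.89459927e-01] [0.56216167 0.17605471 0.06230546] [0.12985563 3.69438686 1.50733059]
```

>>> step_arm(targets="0 0 -0.02 0 0 0 0.7;0 0 0 0 0 0 0.7")

```text
time: 24.25
position: [0.5682, 0.0387, 0.0943]
orientation: [-3.14, -0.001, 0.258]
wrist_force: [0.4, 6.0, 0.1]
width: 0.0539
gripper_force: 30.0
```

```bash
python3 -c "
from h import *
s=sense();print(s['orientation'],s['ft_torque'],s['wrist_force'])
im,d,W,_=cam('wrist'); held(im,W,s['position'],108)"
```

```text
[-3.13997607e+00 -8.08983777e-04  2.57904702e-01] [1.08273459 0.1512084  0.15950565] [0.4326275  5.97831022 0.14655806]
held rim [0.57   0.0388 0.0252] z 0.1204 n 4109 off [0.0019 0.    ] tick yaw 14.003389485873056 216 0.9229269123343941
```

>>> step_arm(targets="0 0 -0.02 0 0 0 0.7;0 0 -0.02 0 0 0 0.7;0 0 0 0 0 0 0.7;0 0 0 0 0 0 0.7")

```text
time: 24.63
position: [0.5673, 0.039, 0.0943]
orientation: [-3.14, 0.001, 0.198]
wrist_force: [-2.4, 7.1, 2.2]
width: 0.054
gripper_force: 30.0
```

```bash
python3 -c "
from h import *
s=sense();print(s['orientation'],s['ft_torque'],s['wrist_force'])
im,d,W,_=cam('wrist'); held(im,W,s['position'],108)"
```

```text
[-3.13989151e+00  1.10677923e-03  1.98203376e-01] [1.10968755 0.61335167 0.71196648] [-2.36331054  7.08424684  2.22557993]
held rim [0.5701 0.039  0.0252] z 0.1204 n 4091 off [0.0028 0.    ] tick yaw 11.711191202485335 235 0.9307303037966053
```

The torque has risen to 0.7 N m, so both lugs are on their stops. I'll release and rise straight up.

>>> step_arm(targets="0 0 0 0 0 0 0.3;0 0 0 0 0 0 0;0 0 0 0 0 0 0;0 0 0 0 0 0 0;0 0 0 0 0 0 0;0 0 0 0 0 0.03 0;0 0 0 0 0 0.045 0;0 0 0 0 0 0.045 0;0 0 0 0 0 0.045 0;0 0 0 0 0 0.045 0;0 0 0 0 0 0 0;0 0 0 0 0 0 0")

```text
time: 25.68
position: [0.5691, 0.0372, 0.2645]
orientation: [3.14, -0.005, 0.192]
wrist_force: [-0.4, -1.0, 0.1]
width: 0.0921
gripper_force: 0.0
```

```bash
python3 - <<'E'
from h import *
s=sense();print(s["position"],s["orientation"])
im,d,W,_=cam("wrist"); sieve(im,W,(.568,.039),108,.072); save("w7.png",im)
E
```

```text
[0.56910989 0.0372273  0.2644637 ] [ 3.14000012 -0.00510581  0.19214986]
c [0.57   0.0392 0.0252] n 1082 z 0.1204 [('tick', 67, np.float64(13.591798014935364), np.float64(0.88)), ('lug', 0, None, 0)]
```

View pics/w7.png

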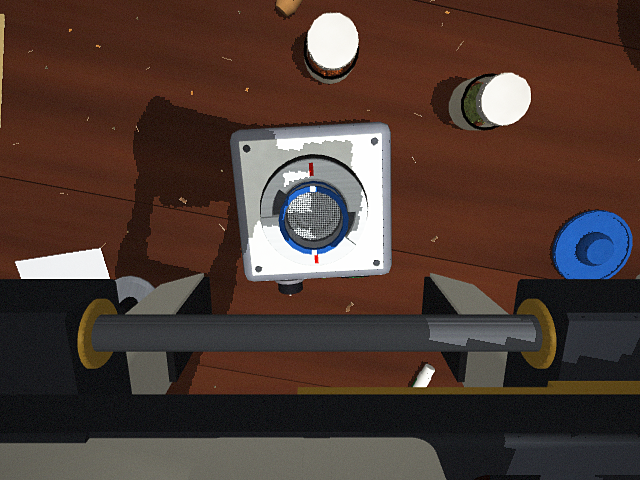

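White ticks are at the red ticks (yaw 13.6° against 14°), so the sieve is locked; rim at (316,217). Now the lid.

>>> step_arm(targets="0 0 0 -0.0322 0.0376 0 0;0 0 0 -0.0322 0.0376 0 0;0 0 0 -0.0322 0.0376 0 0;0 0 0 -0.0322 0.0376 0 0;0 0 0 -0.0322 0.0376 0 0;0 0 0 -0.0322 0.0376 0 0;0 0 0 0 0 -0.045 0;0 0 0 0 0 -0.045 0;0 0 0 0 0 -0.045 0;0 0 0 0 0 -0.045 0;0 0 0 0 0 0 0;0 0 0 0 0 0 0")

```text
time: 26.73
position: [0.4117, 0.2173, 0.1163]
orientation: [3.141, 0.007, 0.192]
wrist_force: [0.1, -0.0, 0.8]
width: 0.0918
gripper_force: 0.0
```

>>> step_arm(targets="0 0 0 0.0038 0.001 -0.03 0;0 0 0 0 0 -0.045 0;0 0 0 0 0 -0.03 0;0 0 0 0 0 -0.012 0;0 0 0 0 0 0 0;0 0 0 0 0 0 0")

```text
time: 27.23
position: [0.4178, 0.2191, 0.026]
orientation: [-3.141, -0.002, 0.192]
wrist_force: [0.9, 0.9, 0.8]
width: 0.0918
gripper_force: 0.0
```

>>> step_arm(targets="0 0 0 -0.0035 -0.001 -0.0075 0;0 0 0 0 0 0 0.5;0 0 0 0 0 0 1;0 0 0 0 0 0 1;0 0 0 0 0 0 1;0 0 0 0 0 0 1;0 0 0 0 0 0 1;0 0 0 0 0 0 1;0 0 0 0 0 0 1;0 0 0 0 0 0 1;0 0 0 0 0 0 1;0 0 0 0 0 0 1")

```text
time: 28.23
position: [0.4138, 0.218, 0.0185]
orientation: [3.141, 0.0, 0.192]
wrist_force: [-0.0, 0.2, -0.2]
width: 0.0231
gripper_force: 0.0
```

>>> step_arm(targets="0 0 0 0 0 0 1;0 0 0 0 0 0 1;0 0 0 0 0 0 1")

```text
time: 28.48
position: [0.4137, 0.218, 0.0184]
orientation: [3.142, 0.0, 0.192]
wrist_force: [-0.3, 0.6, -0.4]
width: 0.0163
gripper_force: 30.0
```

>>> step_arm(targets="0 0 0 0 0 0.02 1;0 0 0 0 0 0.045 1;0 0 0 0 0 0.045 1;0 0 0 0 0 0.045 1;0 0 0 0 0 0.045 1;0 0 0 0.0323 -0.0373 0 1;0 0 0 0.0323 -0.0373 0 1;0 0 0 0.0323 -0.0373 0 1;0 0 0 0.0323 -0.0373 0 1;0 0 0 0.0323 -0.0373 0 1;0 0 0 0.0323 -0.0373 0 1;0 0 0 0 0 0 1")

```text
time: 29.48
position: [0.5726, 0.0333, 0.1778]
orientation: [3.139, -0.002, 0.187]
wrist_force: [-0.9, -0.4, -0.9]
width: 0.0158
gripper_force: 30.0
```

>>> step_arm(targets="0 0 0 0 0 0 1;0 0 0 0 0 0 1")

```text
time: 29.65
position: [0.568, 0.0391, 0.1778]
orientation: [-3.141, 0.002, 0.191]
wrist_force: [-1.0, 0.7, -1.9]
width: 0.0162
gripper_force: 30.0
```

```bash
python3 - <<'E'
from h import *
s=sense();print(s["position"],s["orientation"],s["width"])
p=s["position"]
for n in("wrist","side"):
    im,d,W,_=cam(n); D=np.hypot(W[...,0]-p[0],W[...,1]-p[1])
    m=(D<.04)&(np.abs(W[...,2]-(p[2]-.0045))<.004)
    if m.sum()>10:
        h=cv2.convexHull(W[m][:,:2].astype(np.float32))[:,0].astype(float);print(n,m.sum(),"lid",fitc(h),fitc(h,.031)[:2],np.median(W[m][:,2]))
    if n=="wrist": save("w8.png",im)
    hsv=cv2.cvtColor(im,cv2.COLOR_RGB2HSV).astype(int)
    r=(abs(hsv[...,0]-108)<12)&(hsv[...,1]>110)&(abs(W[...,2]-.12)<.004)&(D<.05)
    if r.sum()>10: print(n,"rim",r.sum(),fitc(W[r][:,:2],.0252)[:2])
E
```

```text
[0.56804552 0.03908071 0.17782867] [-3.14085930e+00  1.79151001e-03  1.91244235e-01] 0.016227376507025524
wrist 5820 lid [0.56987399 0.03900831 0.02999888] [0.56850159 0.03883221] 0.17303556416918575
wrist rim 752 [0.57009457 0.03925975]
side 241 lid [0.56833376 0.04238621 0.02942446] [0.56866535 0.04089067] 0.17189862926531008
side rim 96 [0.5688237 0.0412324]
```

View pics/w8.png

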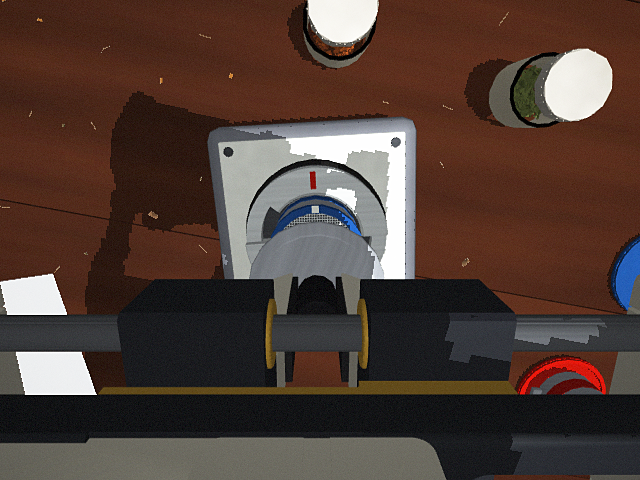

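The lid hangs level over the sieve at (315,255), aligned within about 1 mm. I'll lower it now.

>>> step_arm(targets="0 0 0 0.0007 0 -0.02 1;0 0 0 0 0 -0.02 1;0 0 0 0 0 -0.012 1;0 0 0 0 0 -0.006 1;0 0 0 0 0 0 1;0 0 0 0 0 0 1")

```text
time: 30.25
position: [0.5694, 0.0394, 0.1325]
orientation: [3.141, -0.0, 0.193]
wrist_force: [-0.4, 0.1, -1.4]
width: 0.0156
gripper_force: 30.0
```

>>> step_arm(targets="0 0 0 0 0 -0.002 1;0 0 0 0 0 0 1;0 0 0 0 0 0 1")

```text
time: 30.5
position: [0.5696, 0.0389, 0.131]
orientation: [3.141, -0.001, 0.192]
wrist_force: [0.9, 0.2, -1.4]
width: 0.016
gripper_force: 30.0
```

>>> step_arm(targets="0 0 0 0 0 -0.002 1;0 0 0 0 0 0 1;0 0 0 0 0 0 0.5;0 0 0 0 0 0 0;0 0 0 0 0 0 0;0 0 0 0 0 0 0;0 0 0 0 0 0 0;0 0 0 0 0 0 0;0 0 0 0 0 0 0;0 0 0 0 0 0 0;0 0 0 0 0 0 0;0 0 0 0 0 0 0")

```text
time: 31.5
position: [0.5694, 0.0389, 0.1289]
orientation: [3.141, 0.0, 0.192]
wrist_force: [0.9, -0.4, -1.0]
width: 0.078
gripper_force: 0.0
```

>>> step_arm(targets="0 0 0 0 0 0.02 0;0 0 0 0 0 0.045 0;0 0 0 0 0 0.045 0;0 0 0 0 0 0.045 0;0 0 0 0 0 0.02 0;0 0 0 0 0 0 0;0 0 0 0 0 0 0;0 0 0 0 0 0 0")

```text
time: 32.17
position: [0.5687, 0.039, 0.2675]
orientation: [-3.141, 0.002, 0.192]
wrist_force: [-0.9, -0.4, -1.0]
width: 0.0923
gripper_force: 0.0
```

```bash
python3 - <<'E'
from h import *
s=sense();print(s["position"],s["width"],s["time"])
for n in("wrist","side"):
    im,d,W,_=cam(n); D=np.hypot(W[...,0]-.5685,W[...,1]-.039)
    m=(D<.045)&(np.abs(W[...,2]-.125)<.01); q=W[m]; A=np.c_[q[:,:2]-[.5685,.039],np.ones(len(q))]
    k=np.linalg.lstsq(A[q[:,2]<.13],q[q[:,2]<.13][:,2],rcond=None)[0]
    h=cv2.convexHull(q[:,:2].astype(np.float32))[:,0].astype(float);print(n,"lid",fitc(h),np.median(q[:,2]),"plane",k)
    if n=="wrist": save("w9.png",im)
    else:
        sieve(im,W,(.435,-.229),0,.006); sieve(im,W,(.467,-.408),27,.006)
        for c in((.705,.05),(.691,-.096)):
            D=np.hypot(W[...,0]-c[0],W[...,1]-c[1]); r=W[(D<.05)&(W[...,2]>.075)&(W[...,2]<.095)]; print("jar",len(r),cv2.minEnclosingCircle(r[:,:2].astype(np.float32)))
E
```

```text
[0.56868237 0.03896591 0.26749914] 0.09232840317752782 32.1667
wrist lid [0.5706062  0.03843159 0.03068349] 0.12469830784753362 plane [-0.00399435 -0.00128237  0.1245777 ]
side lid [0.56968954 0.04130819 0.02992532] 0.12298872662084076 plane [ 0.01571177 -0.06052447  0.12307199]
c [ 0.4362 -0.2293  0.0254] n 69 z 0.0521 [('tick', 0, None, 0), ('lug', 0, None, 0)]
c [ 0.4675 -0.4068  0.025 ] n 62 z 0.0519 [('tick', 0, None, 0), ('lug', 6, np.float64(-6.851025562421073), np.float64(0.96))]
jar 197 ((0.7071788311004639, 0.05195048823952675), 0.02320418693125248)
jar 148 ((0.6916266083717346, -0.0932292565703392), 0.02266750857234001)
```

View pics/w9.png

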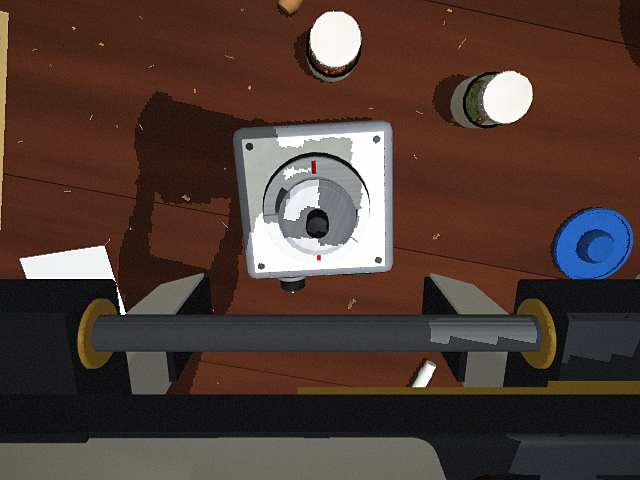

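The lid sits level on the sieve at (317,217), with its disc top at 0.1247 m (expected 0.125). The jars have not moved and the stored sieves are seated, so I'm handing in.

```bash
python3 -c "
from plant import *
print(hand_in())"
```

```text
the job is handed in; nothing more can be done
None
```

The job is handed in at about 32 s: the fine sieve is locked in the shaker with the dust lid seated on it, the medium and coarse sieves stand on their yellow and red bases, and both jars are where they were.

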